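# Aim the work lamp, then hover a stone over its pocket for a fit check

### The arm

A 7-joint arm with a two-finger parallel gripper is mounted at the origin on the work surface. World frame = base frame: x ahead of the robot, y to its left, z up, the work surface at z = 0. Lengths are in m, angles in rad, forces in N, time in s.
With the tool pointing down it reaches from about 0.35 to 0.9 m from the base axis. Payload 19.9 kg.
Tool frame: the origin (TCP) lies between the finger pads; the fingertips stand 19 mm ahead of it and the grasp point (between the pads) is the TCP; z points along the fingers, y is the line along which they close (so a half turn about z gives the same grasp; the last joint's range is limited). The gripper opens to 94 mm and grips with 3 to 60 N. Pads are 16 mm wide; open, the fingers measure 119 mm over their backs; the gripper's body (75 mm by 177 mm) begins 78 mm behind the grasp point.
Start: joints at [1.296, 0.417, -0.01, 1.614, 0.005, 1.111, -0.053], TCP at [0.144, -0.608, 0.224] pointing down, gripper open.
Joint ranges: [-2.81, 2.81], [-0.39, 2.02], [-1.27, 1.25], [0.06, 2.57], [-1.19, 4.33], [0.19, 2], [-2.82, 2.82]. Speed limits (rad/s): [1.89, 1.89, 2.39, 2.39, 3.01, 3.01, 3.01].

### API

Orientations are given as a 3x3 rotation matrix whose columns are the frame's x, y, z axes.
In Python, from rig import robot gives the robot as it stands. Calls block until the motion is done:
- robot.move_ptp(position, orientation): joint-space move of the TCP to a pose.
- robot.move_linear(position, velocity=0.15, frame=None, threshold=None): straight line of the TCP; frame=None keeps the orientation; velocity is the mean speed in m/s. With threshold (N) it stops when the force on the tool has changed by that much, and returns True; else False.
- robot.goto_joints(angles): joint-space move.
- robot.gripper_to(opening): finger opening in m; the grip force is fixed at half the most; returns when the fingers have stopped.
- robot.pause(seconds).
- robot.ik(position, orientation): joint angles nearest the present ones, or None.
- robot.get_state(): the state.
- robot.grab_frame(name): name is "scene" or "top" or "wrist"; returns the picture (480x640x3 uint8, red, green, blue); there is no depth.
- robot.camera_info(name): a dict with "fx", "fy", "cx", "cy" (pixels), "dist" ([k1, k2, p1, p2, k3] as OpenCV has them; the pictures are not rectified), "rvec" (rotation vector, rad) and "tvec" (3), from world to camera coordinates, as OpenCV has them. Camera axes: x right, y down, z forward; pixel columns grow to the right and rows downward; lengths in m; the calibration is good to about 2 mm. A picture is of the moment at which its call begins: read the wrist's pose just before it. camera_info takes no time and is no camera call; for the wrist camera it gives the pose at the moment of the call.
A pose or a line that the arm cannot do raises robot.PlanningError and nothing moves.
- robot.sign_off(): hands the job in; it is judged then, once.
The state is a dict: "time": time; "qpos": joint angles; "joint_vel": joint speeds; "effort": joint torques, N m; "ee_pos": TCP position; "tool_rot": TCP orientation; "force": force on the tool from outside, world axes, zero at the start; "moment": the same for the moment, N m; "opening": finger opening in m; "grasp_force": force on a finger pad.
Only numpy, scipy, OpenCV 4.12 (cv2) and the standard library are available. Lean on these libraries where they do the work, as an engineer would, in place of code of your own. Each camera call takes 0.05 s, during which the arm holds its last target. There are 200 camera calls.

### The job

The work lamp is turned away from the concrete casting: take it by its red ball handle, swivel and tilt it until it points squarely at the middle of the empty pocket in the concrete, and let go of it. Then pick up the blue stone, lift it over the form boards without it touching the casting, and hold it for a fit check: level, centred over the pocket with its long side along the pocket's long side, its underside about a centimetre above the concrete, touching nothing but the gripper. Finish still holding it there, with the lamp still aimed and the amber stone, the jar and the bowl left where they were.

Things in the scene. Friction and masses are not known exactly. Their poses are not given: they have to be found in the camera images.
- casting: Fixed grey concrete bar, 260 x 130 mm, top face 70 mm above the table, boxed in on all four sides by 18 mm wooden form boards whose tops are 90 mm above the table (outside 296 x 166 mm). Origin: centre of the underside; x along the bar's length, z up. Beyond local x = +10 mm its top is studded with coloured pebbles up to 10 mm high; the other part holds the empty pocket.
- pocket (a point): Centre of the mouth of the empty rectangular pocket, level with the concrete's top face (70 mm above the table). The pocket is 72 mm long (its x, along the bar) and 52 mm wide (its y), 14 mm deep, with a dark floor; at casting-local x = -45 mm, y = 0. z up.
- lamp_base: Foot of the work lamp, fixed to the table: dark steel disc of 100 mm diameter with a post. Origin: centre of the underside, on the swivel axis, z up. At swivel 0 the lamp points along this frame's -y.
- lamp_swivel (a joint): Swivel of the lamp about the upright post, rad, -1.3 to 1.3, growing counter-clockwise seen from above. Stays where it is left (friction about 0.15 N m).
- lamp_tilt (a joint): Tilt of the lamp head, rad, -0.3 to 1.0: 0 is level, growing as the nose goes down. Stays where it is left (friction about 0.2 N m).
- lamp_aim (a point): Point where the tilt axis crosses the swivel axis, 200 mm above the table; it does not move as the lamp turns. Its axes turn with the lamp head: x is the light axis, out through the pale lens (which is 50 mm ahead), y is the tilt axis, z the head's up. The head is a yellow and black cylinder 60 mm in diameter in a yellow yoke 90 mm wide.
- lamp_knob (a point): Centre of the red ball handle, 26 mm diameter, on a thin bent rod behind the lamp head: 85 mm behind and 35 mm above lamp_aim, in lamp_aim's axes. It can be pinched from above, the fingers closing along the tilt axis, and led along its arc about lamp_aim.
- stone_blue: Loose polished blue stone block, 60 (x) x 40 (y) x 24 (z) mm, about 0.1 to 0.2 kg, lying flat on the table. Origin: centre of the underside.
- stone_amber: Loose amber stone block of the same size as the blue one, a bystander. Origin: centre of the underside.
- jar: Loose green glass jar with steel cap, 56 mm diameter, 100 mm tall, a bystander. Origin: centre of the underside.
- bowl: Loose small white pot of red glass chips, 68 mm diameter at the rim, 45 mm tall, a bystander. Origin: centre of the underside.
Things that resemble listed ones, but are neither listed nor needed, are in the scene too. Leave any green look-alike of the lamp_base alone.

How it is judged:
On the way, in this order (a step that is already met when the one before it is completed fails the run):
1. the lamp points at the pocket, is at rest and has been let go (y of pocket in the frame of lamp_aim between -0.03 and 0.03 m and z of pocket in the frame of lamp_aim between -0.03 and 0.03 m and x of pocket in the frame of lamp_aim above 0.05 m and velocity of joint lamp_swivel between -0.05 and 0.05 rad/s and velocity of joint lamp_tilt between -0.05 and 0.05 rad/s and distance between the grasp point and lamp_knob above 0.06 m), for 0.2 s.
2. the blue stone is held higher than the form boards (height (world z) of stone_blue above 0.092 m and contact force between the fingers and stone_blue above 0.5 N), for 0.1 s.
At the end, for the whole second after the job is handed in: Blue stone gripped, still, touching only the gripper, 3-20 mm above the concrete, within 6 mm and 0.12 rad of the pocket, level within 0.1 rad; lamp axis within 30 mm sideways and 30 mm up or down of the pocket centre; amber stone, jar and bowl within 20 mm of their starts (y of pocket in the frame of lamp_aim between -0.03 and 0.03 m and z of pocket in the frame of lamp_aim between -0.03 and 0.03 m and x of pocket in the frame of lamp_aim above 0.05 m and horizontal distance between stone_blue and pocket below 0.006 m and z of stone_blue in the frame of pocket between 0.003 and 0.02 m and angle between the x axis of stone_blue and the x axis of pocket, either way round below 0.12 rad and angle between stone_blue's own z axis and vertical below 0.1 rad and linear speed of stone_blue below 0.02 m/s and contact force between the fingers and stone_blue above 1 N and contact force between stone_blue and casting below 0.1 N and contact force between stone_blue and stone_amber below 0.1 N and contact force between stone_blue and jar below 0.1 N and contact force between stone_blue and bowl below 0.1 N and distance of each of stone_amber, jar, bowl from where it was at the start of the episode below 0.02 m); the arm keeps its last pose, push and grip.
It fails at once if the blue stone touches the casting or its form boards (contact force between stone_blue and casting above 0.5 N).
It fails at once if the amber stone is displaced by more than 20 mm (distance of stone_amber from where it was at the start of the episode above 0.02 m).
It fails at once if the jar is displaced by more than 20 mm (distance of jar from where it was at the start of the episode above 0.02 m).
It fails at once if the bowl of chips is displaced by more than 20 mm (distance of bowl from where it was at the start of the episode above 0.02 m).
It also fails if it takes over 67 s, if anything falls off the work surface, if the arm or the gripper's body presses on something with over 40 N, if the wrist force passes 120 N, or if a joint passes its speed limit or range.

## Working session

There is one attempt and no reset: what is moved stays moved. The work goes in short steps, each a Python script; the robot and the scene stay as the last script left them, time stands still between calls to the robot, and variables do not carry over. Pictures are saved under pics/ and viewed, at most 12 in all, crops included, and the job is handed in when it is done.

```bash
mkdir -p pics; cat > h.py <<'E'
import numpy as np, cv2
from rig import robot
def cam(n):
    c=robot.camera_info(n);K=np.array([[c['fx'],0,c['cx']],[0,c['fy'],c['cy']],[0,0,1.]])
    return K,np.array(c['dist'],float),np.array(c['rvec'],float).reshape(3),np.array(c['tvec'],float).reshape(3)
def ray(c,uv):
    K,d,r,t=c;R=cv2.Rodrigues(r)[0]
    p=cv2.undistortPoints(np.array(uv,float).reshape(-1,1,2),K,d).reshape(-1,2)
    D=np.c_[p,np.ones(len(p))]@R
    return -R.T@t,D/np.linalg.norm(D,axis=1)[:,None]
def plane(c,uv,z):
    o,D=ray(c,uv);return o+D*((z-o[2])/D[:,2])[:,None]
def tri(c1,u1,c2,u2):
    o1,d1=ray(c1,u1);o2,d2=ray(c2,u2);d1=d1[0];d2=d2[0]
    s=np.linalg.lstsq(np.c_[d1,-d2],o2-o1,rcond=None)[0]
    a=o1+s[0]*d1;b=o2+s[1]*d2;return (a+b)/2,np.linalg.norm(a-b)
def proj(c,P):
    K,d,r,t=c;return cv2.projectPoints(np.array(P,float).reshape(-1,1,3),r,t,K,d)[0].reshape(-1,2)
def grab(n,f):
    c=cam(n);im=robot.grab_frame(n);cv2.imwrite('pics/'+f,im[:,:,::-1]);np.save('pics/'+f[:-4]+'.npy',np.concatenate([c[0].ravel(),c[1].ravel()[:5],c[2],c[3]]));return c,im
def load(f):
    a=np.load('pics/'+f+'.npy');return (a[:9].reshape(3,3),a[9:14],a[14:17],a[17:20]),cv2.imread('pics/'+f+'.png')[:,:,::-1]
E
python3 - <<'E'
from h import *
for n in('scene','top','wrist'):
    c,_=grab(n,n+'0.png');o,d=ray(c,[[320,240]]);print(n,o,d)
s=robot.get_state();print(s['time'],s['ee_pos'],s['tool_rot'],s['opening'])
E
```

```text
scene [ 1.35954653 -0.15046441  0.95813385] [[-0.72648076  0.16586413 -0.6668694 ]]
top [0.43508095 0.01613939 1.31151241] [[ 0.07832409  0.02344031 -0.99665234]]
wrist [ 0.21682558 -0.59125902  0.38389285] [[-0.26364458 -0.05815626 -0.9628652 ]]
0.15 [ 0.1441219  -0.60790296  0.22399947] [[ 9.73015631e-01  2.30739000e-01 -3.07656210e-04]
 [ 2.30739177e-01 -9.73015307e-01  8.02611824e-04]
 [-1.14160352e-04 -8.51942191e-04 -9.99999631e-01]] 0.09394597784631502
```

View pics/scene0.png

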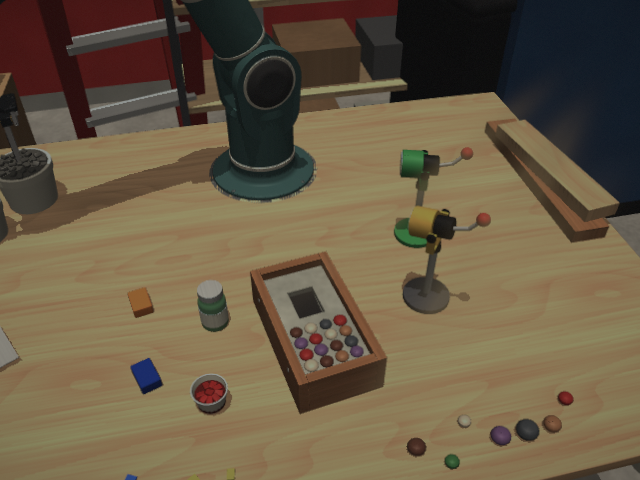

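View pics/top0.png

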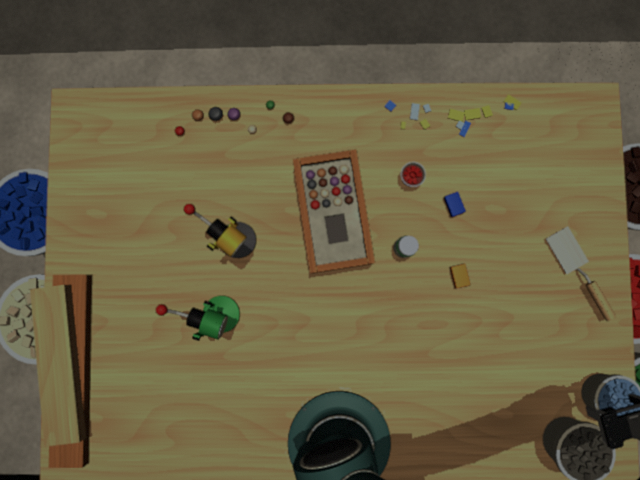

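Candidates in the pictures:
- **Handle:** the yellow lamp's red ball at top (190,209) / scene (484,219). Look-alikes are the green lamp's ball at top (162,310) / scene (467,154) and a loose red pebble at top (180,131).
- **Blue stone:** the block at top (455,204) / scene (147,376). Look-alikes are the blue paper tiles at top (391,106), (464,129) and (510,103).
- **Choice:** the yellow lamp's ball and the block.
- **Obstacles and target:** pocket at top (336,228), jar (405,247), bowl (412,175), amber stone (460,276).

```bash
cat > m.py <<'E'
from h import *
ct,T=load('top0');cs,S=load('scene0')
def blob(im,lo,hi,c,r=25):
    h=cv2.cvtColor(np.ascontiguousarray(im),cv2.COLOR_RGB2HSV);m=cv2.inRange(h,lo,hi)
    w=np.zeros_like(m);cv2.circle(w,c,r,255,-1);m&=w
    k=max(cv2.findContours(m,cv2.RETR_EXTERNAL,cv2.CHAIN_APPROX_NONE)[0],key=cv2.contourArea)
    return k
if __name__=='__main__':
    def cen(k): M=cv2.moments(k);return [M['m10']/M['m00'],M['m01']/M['m00']]
    red=((0,140,60),(8,255,255))
    a=blob(T,*red,(190,209),14);b=blob(S,*red,(484,219),14)
    a=cv2.minEnclosingCircle(a);b=cv2.minEnclosingCircle(b);print(a,b,'knob',tri(ct,[a[0]],cs,[b[0]]))
    bl=((105,140,30),(130,255,255))
    a=blob(T,*bl,(455,204));b=blob(S,*bl,(147,376));ra=cv2.minAreaRect(a);print(ra,cv2.contourArea(a))
    print('blue',tri(ct,[cen(a)],cs,[cen(b)]),plane(ct,cv2.boxPoints(ra),.024))
    for f,n,uv in((S,'s',(320,310)),(T,'t',(335,212))):
        pass
    c=[T[125:285,160:400],S[140:420,220:520]]
    A=cv2.resize(c[0],None,fx=3.3,fy=3.3,interpolation=2);cv2.imwrite('pics/cT.png',A[:,:,::-1])
    B=cv2.resize(c[1],None,fx=2.1,fy=2.1,interpolation=2);cv2.imwrite('pics/cS.png',B[:,:,::-1])
E
python3 m.py
```

```text
((188.96807861328125, 208.60638427734375), 5.22144079208374) ((483.0, 217.5), 6.18475866317749) knob (array([0.59110281, 0.32980504, 0.2495374 ]), np.float64(0.0012978309300271875))
((454.20684814453125, 204.0172576904297), (20.6121826171875, 14.484236717224121), 68.19859313964844) 266.0
blue (array([ 0.63079287, -0.31748439,  0.01176882]), np.float64(0.0009817562374917752)) [[ 0.64794783 -0.2859624   0.024     ]
 [ 0.66217622 -0.32256371  0.024     ]
 [ 0.61023097 -0.34149918  0.024     ]
 [ 0.59610658 -0.30498296  0.024     ]]
```

View pics/cT.png

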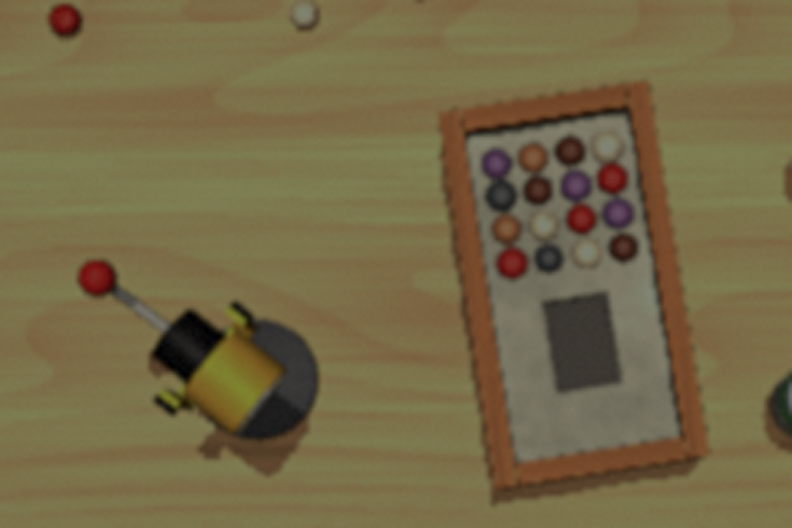

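View pics/cS.png

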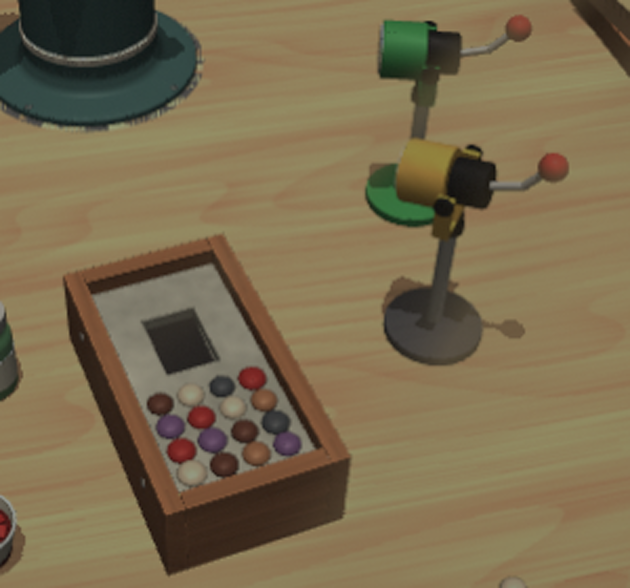

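The crops confirm the choice: the yellow lamp's red ball is on its own rod, at crop T (97,278), and the pocket is at (583,342). Next I'll compute the geometry from the corners, using both views.

```bash
python3 - <<'E'
from m import *
t=lambda p:np.array(p,float).reshape(-1,2)/3.3+[160,125]-.35
s=lambda p:np.array(p,float).reshape(-1,2)/2.1+[220,140]-.3
ot=t([(441,115),(649,83),(706,455),(496,487)]);os_=s([(167,513),(65,275),(222,238),(348,458)])
# match: top TL(far,left)=scene right-front(348,458); TR->(167,513); BR->(65,275); BL->(222,238)
o2=os_[[3,0,1,2]]
for a,b in zip(ot,o2):print('rim',tri(ct,[a],cs,[b]))
for nm,P in(('top',plane(ct,ot,.09)),('scene',plane(cs,o2,.09))):
    c=P.mean(0);l=((P[0]-P[3])+(P[1]-P[2]))/2;print(nm,c,np.linalg.norm(l[:2]),np.arctan2(l[1],l[0]),'pocket',c[:2]-.045*l[:2]/np.linalg.norm(l[:2]))
pt=t([(544,300),(607,292),(621,382),(557,392)]);ps=s([(142,321),(198,309),(219,359),(169,374)])[[3,2,1,0]]
print('pocket top floor z.056',plane(ct,pt,.056).mean(0),plane(ct,pt,.07).mean(0),'scene mouth',plane(cs,ps,.07).mean(0))
print('base',plane(ct,t([259,379]),.01),plane(cs,s([433,325]),.01),tri(ct,t([259,379]),cs,s([433,325])))
E
```

```text
rim (array([0.73925445, 0.11142658, 0.08614252]), np.float64(0.0005585092961519608))
rim (array([ 0.7623377 , -0.04955357,  0.08844961]), np.float64(0.0014342421853972553))
rim (array([ 0.47271928, -0.09062043,  0.08808718]), np.float64(0.002163480302609678))
rim (array([0.45003028, 0.07006332, 0.08418966]), np.float64(0.0020880937962705296))
top [0.60578482 0.01066771 0.09      ] 0.29133953065439955 0.1373418556695146 pocket [0.56120857 0.00450673]
scene [0.6089615  0.00917926 0.09      ] 0.29070930524206084 0.1470700031344842 pocket [0.56444729 0.00258495]
pocket top floor z.056 [0.56430352 0.00359389 0.056     ] [0.56286258 0.00373378 0.07      ] scene mouth [0.56347008 0.00447507 0.07      ]
base [[0.54108162 0.26726574 0.01      ]] [[0.54387573 0.26702667 0.01      ]] (array([0.54137856, 0.26805304, 0.00711748]), np.float64(0.0004687007414968055))
```

```bash
cat > a.py <<'E'
from m import *
R0=np.array([[1,0,0],[0,-1,0],[0,0,-1.]])
out=[]
for i,p in enumerate([(.60,-.30,.30),(.62,-.22,.30),(.56,-.03,.34),(.53,.05,.34)]):
    robot.move_ptp(p,R0);robot.pause(.2);grab('wrist',f'w{i}.png')
s=robot.get_state();print(s['time'],s['ee_pos'],s['qpos'])
a=np.vstack([np.hstack([cv2.imread(f'pics/w{i}.png') for i in r]) for r in((0,1),(2,3))])
cv2.imwrite('pics/w4.png',cv2.resize(a,(800,600),interpolation=cv2.INTER_AREA))
E
python3 a.py
```

```text
4.8333 [0.5302714  0.04903083 0.33979245] [ 0.18397268  0.17916091 -0.38365102  1.67950025  0.06929762  1.29668388
 -1.78536425]
```

View pics/w4.png

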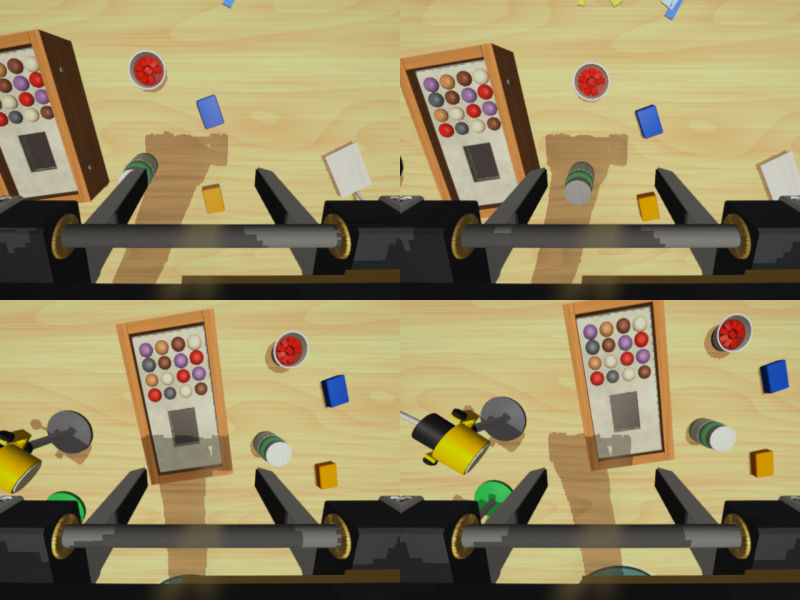

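The four wrist views show:
- the blue stone at w0 ≈ (336,178) and w1 ≈ (398,194);
- the pocket at w2 ≈ (294,203) and w3 ≈ (358,178);
- the lamp disc at w2 ≈ (112,690−480).

I'll segment these and triangulate.

```bash
cat > b.py <<'E'
from m import *
W=[load(f'w{i}') for i in range(4)]
bl=((100,110,30),(130,255,255))
def rect(i,lo,hi,c,r):
    k=blob(W[i][1],lo,hi,c,r);q=cv2.minAreaRect(k);return q,k
def seg(a,lo,hi,r,zs):
    for i,c in a:
        q,k=rect(i,lo,hi,c,r);B=cv2.boxPoints(q)
        for z in zs:
            P=plane(W[i][0],B,z)[:,:2];e=[P[1]-P[0],P[2]-P[1]];n=[np.linalg.norm(v) for v in e];v=e[int(np.argmax(n))]
            print(i,z,np.round(q[0],1),cv2.contourArea(k)/q[1][0]/q[1][1],'c',P.mean(0).round(4),np.round(n,4),'yaw',np.arctan(v[1]/v[0]).round(3))
        yield q[0]
print('stone');a=list(seg([(0,(336,178)),(1,(398,194))],*bl,45,[.024,.012]));print(tri(W[0][0],[a[0]],W[1][0],[a[1]]))
print('pocket');g=((0,0,0),(180,120,125))
a=list(seg([(2,(294,203)),(3,(358,178))],*g,52,[.07,.063]));print(tri(W[2][0],[a[0]],W[3][0],[a[1]]))
# height of the concrete: corners matched
for i,c in((2,(294,203)),(3,(358,178))):
    h=W[i][1][c[1]-60:c[1]+60,c[0]-50:c[0]+50]; cv2.imwrite(f'pics/p{i}.png',cv2.resize(h[:,:,::-1],None,fx=4,fy=4))
s0=W[0][1][130:230,286:386];cv2.imwrite('pics/pp.png',np.hstack([cv2.imread('pics/p2.png'),cv2.resize(s0[:,:,::-1],(400,480))]))
E
python3 b.py
```

```text
stone
0 0.024 [335.8 178.6] 0.9447830743668508 c [ 0.6299 -0.3193] [0.0376 0.0575] yaw 0.365
0 0.012 [335.8 178.6] 0.9447830743668508 c [ 0.6287 -0.3198] [0.0386 0.0591] yaw 0.365
1 0.024 [398.7 194.3] 0.9239731676545841 c [ 0.6305 -0.3183] [0.0391 0.0599] yaw 0.365
1 0.012 [398.7 194.3] 0.9239731676545841 c [ 0.6287 -0.321 ] [0.0401 0.0616] yaw 0.365
(array([ 0.62990906, -0.31951935,  0.01779343]), np.float64(0.0003037613852086719))
pocket
2 0.07 [294.3 203.5] 0.9267259757256826 c [0.5603 0.0012] [0.052 0.073] yaw 0.155
2 0.063 [294.3 203.5] 0.9267259757256826 c [0.5591 0.0017] [0.0529 0.0742] yaw 0.155
3 0.07 [360.2 178.2] 0.9106717391729899 c [0.5613 0.0009] [0.0504 0.0717] yaw 0.171
3 0.063 [360.2 178.2] 0.9106717391729899 c [5.605e-01 1.000e-04] [0.0512 0.0729] yaw 0.171
(array([0.56192822, 0.00115146, 0.0727175 ]), np.float64(0.0007602107320857709))
```

View pics/pp.png

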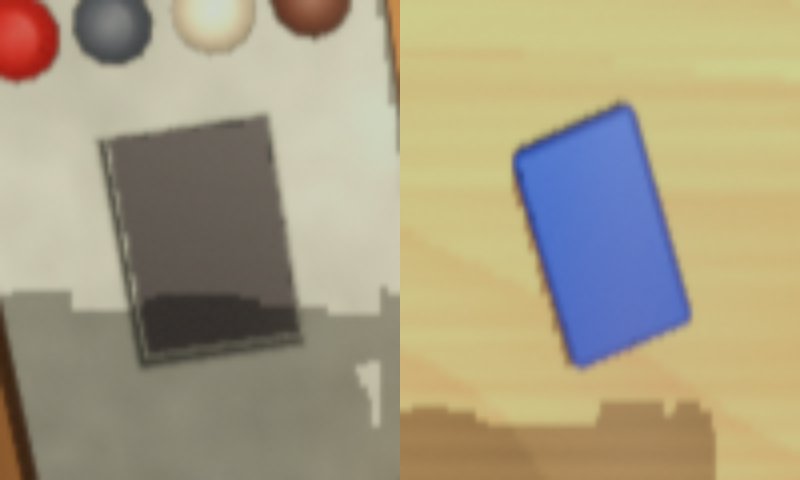

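```bash
cat > c.py <<'E'
from m import *
c2,_=load('w2')
B=np.array([(99,141),(267,116),(302,342),(142,366)])/4.+[244,143]-.4
P=plane(c2,B,.07)[:,:2];v=P[0]-P[3]+P[1]-P[2];print('mouth',P.mean(0),np.arctan(v[1]/v[0]),np.linalg.norm(v)/2)
pk=np.array([.562,.0025,.07]);aim=np.array([.542,.267,.2]);K0=np.array([.591,.330,.2495])
def knob(az,t):
    h=np.array([np.cos(az),np.sin(az),0]);z=np.array([0,0,1.])
    return aim-.085*(np.cos(t)*h-np.sin(t)*z)+.035*(np.sin(t)*h+np.cos(t)*z)
def rot(az,s): # tool y along tilt axis
    x=s*np.array([np.cos(az),np.sin(az),0]);z=np.array([0,0,-1.]);return np.c_[x,np.cross(z,x),z]
d=aim-K0;az0=np.arctan2(d[1],d[0]);t0=np.arctan2(-d[2],np.hypot(*d[:2]))-np.arctan2(35,85)
d=pk-aim;az1=np.arctan2(d[1],d[0]);t1=np.arctan2(-d[2],np.hypot(*d[:2]))
print(az0,t0,az1,t1,knob(az0,t0),knob(az1,t1))
if __name__=='__main__':
    best=None
    for s in(1,-1):
        q=[robot.ik(knob(a,t0)+[0,0,.05],rot(a,s)) for a in(az0,az1)]
        print(s,q)
        if all(x is not None for x in q):
            m=max(abs(x[6]) for x in q)
            if best is None or m<best[0]:best=(m,s)
    s=best[1];open('s.txt','w').write(str(s))
    robot.move_ptp(K0+[0,0,.08],rot(az0,s));robot.move_linear(K0+[0,0,.003],velocity=.1);robot.pause(.2)
    robot.gripper_to(0.01);st=robot.get_state();print(st['time'],st['opening'],st['grasp_force'],st['force'],st['ee_pos'])
E
python3 c.py
```

```text
mouth [0.56104834 0.00128367] 0.14932366365116959 0.07083245764686122
-2.2318394956455827 0.1645369751568158 -1.495325576904487 0.4556917052263931 [0.58996053 0.32866354 0.24844992] [0.53740643 0.32774998 0.26883559]
1 [array([ 0.09695834,  0.67966983, -1.08610518,  1.3582344 ,  0.59479498,
        1.44830862,  1.5193899 ]), array([ 0.08861974,  0.60019112, -1.08494696,  1.46460502,  0.53198975,
        1.39510807,  2.20161648])]
-1 [array([-0.15066294,  0.52333177, -0.61166025,  1.36733349,  0.29901826,
        1.34313379, -1.42709791]), array([-0.1170171 ,  0.47078344, -0.71566176,  1.47132467,  0.31260469,
        1.31594099, -0.78205775])]
8.1417 0.024141886951305636 30.0 [-0.72269548  0.63101189  0.21116434] [0.59092743 0.33008969 0.25247823]
```

Ball pinched, with the opening at about 24–26 mm. Next I'll lead it along the arc.

```bash
cat > d.py <<'E'
from c import *
s=int(open('s.txt').read());e0=np.array(robot.get_state()['ee_pos'])-knob(az0,t0);e0[2]=.002
N=8
for i in range(1,N+1):
    f=i/N;az=az0+f*(az1-az0);t=t0+f*(t1-t0)
    robot.move_linear(knob(az,t)+e0*(1-f)+[0,0,.002*f],velocity=.06,frame=rot(az,s))
st=robot.get_state();print(st['time'],st['opening'],st['grasp_force'],st['force'],st['ee_pos'])
robot.gripper_to(.09);p=np.array(st['ee_pos'])
robot.move_linear(p+[0,0,.11],velocity=.15)
robot.move_ptp([.56,.0,.36],R0:=np.array([[1,0,0],[0,-1,0],[0,0,-1.]]));robot.pause(.1)
for n in('scene','wrist','top'):grab(n,n+'1.png')
print(robot.get_state()['time'])
a=np.hstack([cv2.imread('pics/scene1.png'),cv2.imread('pics/wrist1.png')])
cv2.imwrite('pics/l1.png',cv2.resize(a,(800,300),interpolation=cv2.INTER_AREA))
E
python3 d.py
```

```text
mouth [0.56104834 0.00128367] 0.14932366365116959 0.07083245764686122
-2.2318394956455827 0.1645369751568158 -1.495325576904487 0.4556917052263931 [0.58996053 0.32866354 0.24844992] [0.53740643 0.32774998 0.26883559]
10.325 0.02427492413878753 30.001248121261597 [-1.23228075  6.21114274  6.98677131] [0.53751407 0.3285283  0.27146197]
13.8167
```

View pics/l1.png

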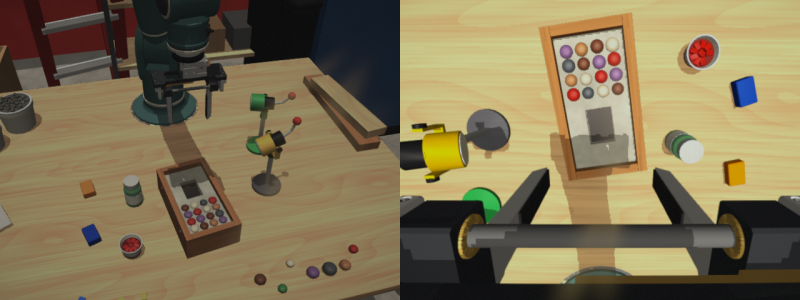

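The lamp now faces the casting, with the knob at scene ≈ (475,194). I'll measure the knob in both fixed views to check the aim.

```bash
python3 - <<'E' 2>&1 | tail -4
from c import *
ct,T=load('top1');cs,S=load('scene1')
k=knob(az1,t1);pt,ps=proj(ct,k)[0],proj(cs,k)[0]
red=((0,140,50),(8,255,255))
a=cv2.minEnclosingCircle(blob(T,*red,tuple(int(v) for v in pt),16));b=cv2.minEnclosingCircle(blob(S,*red,tuple(int(v) for v in ps),16))
p,e=tri(ct,[a[0]],cs,[b[0]]);print(pt,a,ps,b,p,e)
for A in(aim,aim-[.0,0,.0]):
    d=A-p;az=np.arctan2(d[1],d[0]);t=np.arctan2(-d[2],np.hypot(*d[:2]))-np.arctan2(35,85);r=np.hypot(*(pk-A)[:2])
    print('side err',(az-az1)*r,'vert err',(t-t1)*r)
E
```

```text
-2.2318394956455827 0.1645369751568158 -1.495325576904487 0.4556917052263931 [0.58996053 0.32866354 0.24844992] [0.53740643 0.32774998 0.26883559]
[187.30584926 232.02940046] ((184.5, 232.0), 5.590270042419434) [472.42201183 191.56676159] ((474.88372802734375, 192.77906799316406), 6.5071210861206055) [0.53763245 0.33411638 0.26534442] 0.0016110025337004665
side err -0.0027820353875618138 vert err -0.01998246709816628
side err -0.0027820353875618138 vert err -0.01998246709816628
```

```bash
python3 - <<'E' 2>&1 | tail -9
from c import *
cw,W=load('wrist1');ct,T=load('top1');cs,S=load('scene1')
for n,c,im in(('w',cw,W),('t',ct,T),('s',cs,S)):
    u,v=[int(x) for x in proj(c,[.542,.267,.008])[0]]
    # grey disc mask: low saturation around predicted centre; hull then ellipse
    h=cv2.cvtColor(np.ascontiguousarray(im),cv2.COLOR_RGB2HSV);m=cv2.inRange(h,(0,0,20),(180,75,140));w=np.zeros_like(m);cv2.circle(w,(u,v),42 if n=='w' else 32,255,-1)
    k=cv2.convexHull(max(cv2.findContours(m&w,0,1)[0],key=cv2.contourArea));e=cv2.fitEllipse(k)
    print(n,(u,v),np.round(e[0],1),np.round(e[1],1),plane(c,[e[0]],.008).round(4))
A=[cv2.resize(im[v-60:v+60,u-100:u+60],(400,300)) for im,(u,v) in((W,(160,207)),(T,(240,235)),(S,(440,230)))]
cv2.imwrite('pics/b1.png',np.vstack([np.hstack([A[0],A[1]]),np.hstack([A[2],A[2]])])[:,:,::-1])
E
```

```text
mouth [0.56104834 0.00128367] 0.14932366365116959 0.07083245764686122
-2.2318394956455827 0.1645369751568158 -1.495325576904487 0.4556917052263931 [0.58996053 0.32866354 0.24844992] [0.53740643 0.32774998 0.26883559]
w (140, 206) [137.5 208.6] [66.4 76.7] [[0.5385 0.2715 0.008 ]]
t (238, 239) [238.3 239.9] [33.3 35.4] [[0.5403 0.2672 0.008 ]]
s (425, 294) [426.9 288.6] [45.5 50.7] [[0.5262 0.2759 0.008 ]]
```

View pics/b1.png

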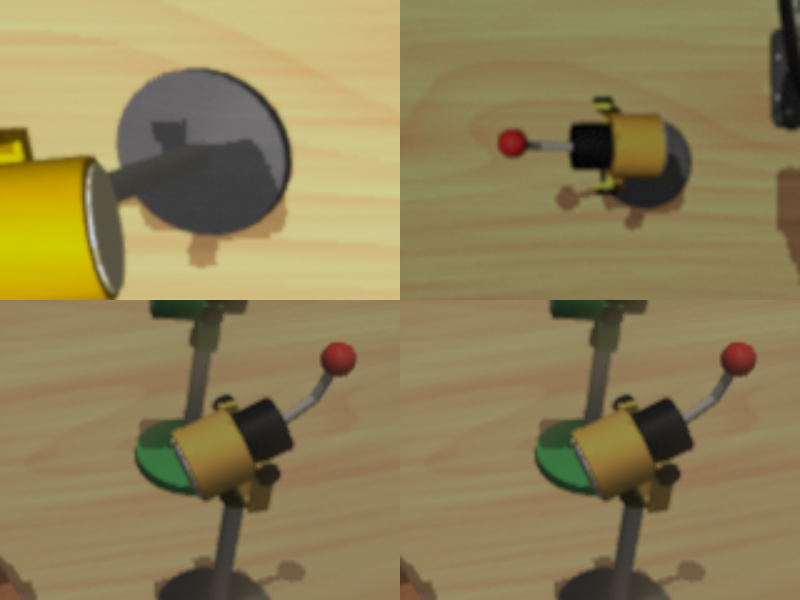

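The aim is about 20 mm too high (tilt about 0.07 rad short), which is inside tolerance but thin. I'll regrasp and nudge the tilt.

```bash
cat > e.py <<'E'
from c import *
s=int(open('s.txt').read());R0=np.array([[1,0,0],[0,-1,0],[0,0,-1.]])
K=np.array([.5376,.3335,.266]);dt=.072;h=np.array([np.cos(az1),np.sin(az1),0])
robot.move_ptp(K+[0,0,.08],rot(az1,s));robot.move_linear(K+[0,0,.002],velocity=.12);robot.gripper_to(.01)
p=np.array(robot.get_state()['ee_pos']);print(p,robot.get_state()['force'])
H=.0665;V=.066
for f in(.5,1):
    a=f*dt;H1=H*np.cos(a)-V*np.sin(a);V1=V*np.cos(a)+H*np.sin(a)
    robot.move_linear(p+h*(H-H1)+[0,0,V1-V],velocity=.03)
robot.pause(.2);print(robot.get_state()['ee_pos'],robot.get_state()['force'])
robot.gripper_to(.09);robot.move_linear(p+[0,0,.11],velocity=.15)
robot.move_ptp([.58,-.25,.3],R0)
for n in('scene','top','wrist'):grab(n,n+'2.png')
ct,T=load('top2');cs,S=load('scene2');k=knob(az1,t1);red=((0,140,50),(8,255,255))
a,b=[cv2.minEnclosingCircle(blob(i,*red,tuple(int(v) for v in proj(c,k)[0]),16)) for c,i in((ct,T),(cs,S))]
p,e=tri(ct,[a[0]],cs,[b[0]]);d=aim-p;az=np.arctan2(d[1],d[0]);t=np.arctan2(-d[2],np.hypot(*d[:2]))-np.arctan2(35,85)
print(a,b,p,e,'side',(az-az1)*.264,'vert',(t-t1)*.295,robot.get_state()['time'])
E
python3 e.py|tail -4
```

```text
-2.2318394956455827 0.1645369751568158 -1.495325576904487 0.4556917052263931 [0.58996053 0.32866354 0.24844992] [0.53740643 0.32774998 0.26883559]
[0.53748281 0.33351686 0.26798014] [-0.63785641  0.42910145  0.55396416]
[0.5378211  0.32860947 0.27268342] [-2.43808089 -0.1125304   1.27761727]
((186.36363220214844, 231.0), 5.724490165710449) ((473.0957336425781, 191.27659606933594), 6.507104396820068) [0.53926916 0.32858653 0.27091349] 0.0012302451997349914 side -0.008225796505900405 vert 0.002622369385373643 21.85
```

```bash
cat > f.py <<'E'
from c import *
def ry(y,s):
    x=s*np.array([np.cos(y),np.sin(y),0]);z=np.array([0,0,-1.]);return np.c_[x,np.cross(z,x),z]
PY=.145
if __name__=='__main__':
    best=None
    for s in(1,-1):
        q=[robot.ik(p,ry(y,s)) for p,y in(([.63,-.318,.028],.362),([.562,.0025,.108],PY))]
        if all(x is not None for x in q):
            m=max(abs(x[6]) for x in q);print(s,m)
            if best is None or m<best[0]:best=(m,s)
    s=best[1];open('g.txt','w').write(str(s))
    robot.move_ptp([.63,-.318,.14],ry(.362,s));robot.move_linear([.63,-.318,.028],velocity=.1,threshold=15)
    robot.gripper_to(.03);st=robot.get_state();print(st['opening'],st['grasp_force'],st['ee_pos'],st['force'])
    robot.move_linear([.63,-.318,.23],velocity=.15)
    robot.move_linear([.562,.0025,.23],velocity=.2,frame=ry(PY,s));robot.pause(.3)
    for n in('scene','top','wrist'):grab(n,n+'3.png')
    st=robot.get_state();print(st['time'],st['opening'],st['ee_pos'],st['force'])
    a=np.hstack([cv2.imread(f'pics/{n}3.png') for n in('scene','top')]);b=np.hstack([cv2.imread('pics/wrist3.png')]*2)
    cv2.imwrite('pics/g3.png',cv2.resize(np.vstack([a,b]),(800,600),interpolation=cv2.INTER_AREA))
E
python3 f.py|tail -n +3
```

```text
1 1.840734130916746
-1 1.7391267515796276
0.040058574589303675 29.968179166316986 [ 0.63001025 -0.31801666  0.0279933 ] [1.23424678 0.19549357 0.45445636]
30.5333 0.039568544264667556 [0.56200473 0.00245043 0.2299838 ] [-0.51349112 -0.07912867 -2.41346838]
```

View pics/g3.png

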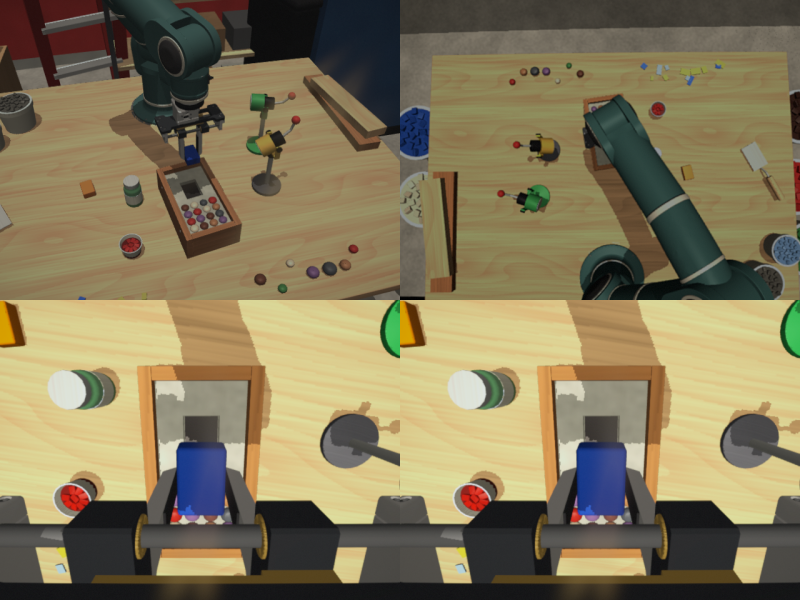

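The stone is held level between the pads, at wrist ≈ (322,288). The lamp, jar, bowl and amber stone look unmoved. Next I'll find the stone's offset along the tool, and compare it with the pocket as the same wrist camera sees it.

```bash
python3 - <<'E' | tail -n +3
from f import *
c,W=load('wrist3');h=cv2.cvtColor(np.ascontiguousarray(W),cv2.COLOR_RGB2HSV)
m=cv2.inRange(h,(105,140,20),(130,255,255))
for u in(300,322,345):
    col=np.where(m[:,u]>0)[0];col=col[(col>200)&(col<360)];g=W[:,u].astype(int)
    print(u,col.min(),col.max(),g[col.min()-2:col.min()+12,2],g[col.max()-5:col.max()+5,2])
for v in(270,300,330):
    r=np.where(m[v]>0)[0];r=r[(r>230)&(r<420)];print(v,r.min(),r.max(),plane(c,[[r.min()-.5,v],[r.max()+.5,v]],.226)[:,:2].round(4))
# pocket visible
cv2.imwrite('pics/st.png',cv2.resize(W[160:360,220:420,::-1],(600,600),interpolation=2))
E
```

```text
300 228 343 [ 97  80  69  69  70  71  72  73  73  80  92 106 119 127] [200 199 198 198 192 181 169 164 162 162]
322 236 342 [ 78  82  91 107 119 127 131 134 138 141 141 140 142 141] [134 135 133 134 133 132 125 142 168 180]
345 271 343 [139 139 139 139 138 139 139 139 139 138 139 139 138 140] [132 134 133 132 131 123 109  83  69  68]
270 283 358 [[ 0.5507 -0.0193]
 [ 0.5453  0.0178]]
300 283 359 [[ 0.5668 -0.0174]
 [ 0.5611  0.0211]]
330 285 357 [[ 0.5834 -0.0144]
 [ 0.5779  0.023 ]]
```

View pics/st.png

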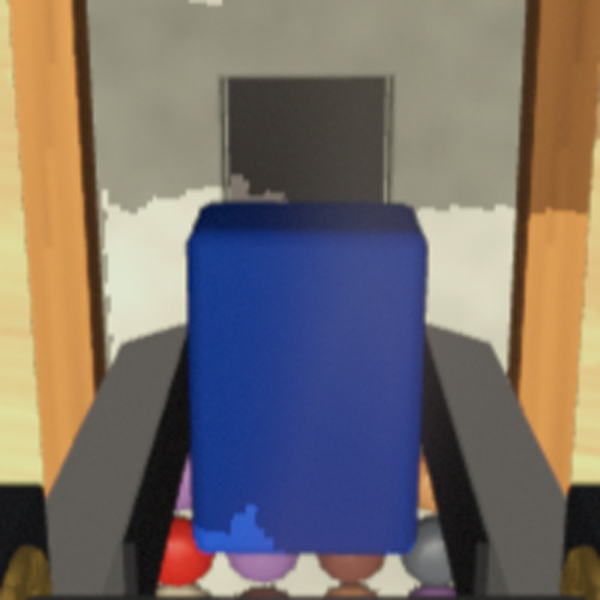

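```bash
python3 - <<'E' | tail -n +3
from f import *
c,W=load('wrist3');L=np.array([np.cos(PY),np.sin(PY)]);N=np.array([-L[1],L[0]])
t=np.array([.56200,.00245])
f=lambda x,y:[220+(x+.5)/3-.5,160+(y+.5)/3-.5]
P=plane(c,[f(307,231),f(305,553)],.226)[:,:2]-t;print('stone x ends',P@L,'mid',P.mean(0)@L,'lat',P.mean(0)@N)
P=plane(c,[f(220,76),f(394,76),f(222,180),f(391,180)],.07)[:,:2]-t
print('pocket: end',P[:2]@L+.036,'lat',P@N, 'yaw+',)
d=P[1]-P[0];print('yaw',np.arctan2(d[1],d[0])-np.pi/2,np.linalg.norm(d),t+P[:2].mean(0)+.036*L)
E
```

```text
stone x ends [-0.03134524  0.0269495 ] mid -0.002197870007498314 lat -0.0005466856388207695
pocket: end [-0.00163424 -0.00167964] lat [-0.02652021  0.02590107 -0.02654036  0.02568584] yaw+
yaw 0.14586610638826425 0.05242129808619964 [0.56040518 0.00190426]
```

```bash
python3 - <<'E' | tail -n +3
from f import *
s=int(open('g.txt').read())
robot.move_linear([.562,.0025,.109],velocity=.08);robot.pause(.4)
grab('wrist','wrist4.png');grab('scene','scene4.png')
st=robot.get_state();print(st['time'],st['opening'],st['ee_pos'],st['force'],st['grasp_force'])
W=cv2.imread('pics/wrist4.png');S=cv2.imread('pics/scene4.png')
cv2.imwrite('pics/f4.png',np.hstack([cv2.resize(W[120:360,220:420],(400,480)),cv2.resize(S[230:390,240:373],(400,480))]))
E
```

```text
32.6917 0.03952076405724371 [0.5620074  0.00251459 0.10902561] [-0.73767433 -0.71400361 -1.77392034] 29.96983140707016
```

View pics/f4.png

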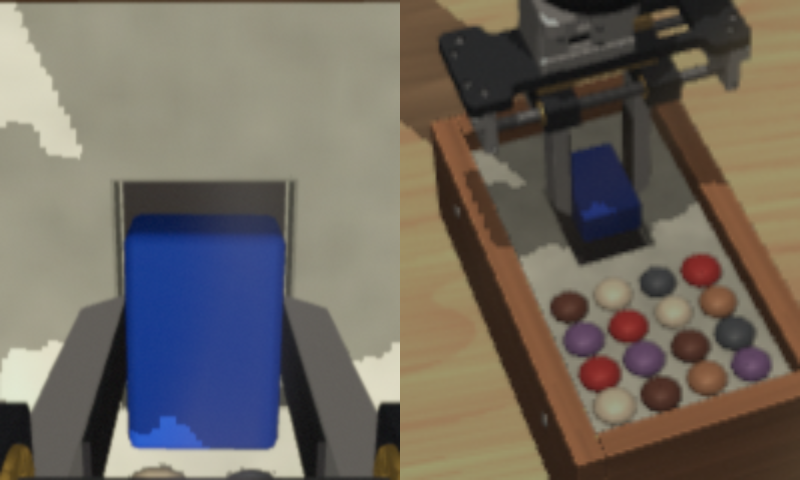

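The stone hovers over the pocket with even side margins. The pocket end is at wrist ≈ (322,210) and the stone's top edges are at rows ≈ 237 and 344. One last relative check, in both views:

```bash
python3 - <<'E' | tail -n +3
from f import *
L=np.array([np.cos(PY),np.sin(PY)]);N=np.array([-L[1],L[0]]);t=np.array([.5620,.0025])
c,_=load('wrist4');f=lambda x,y:[220+x/2-.25,120+y/2-.25]
P=plane(c,[f(205,235),f(203,449)],.105)[:,:2]-t;Q=plane(c,[f(113,181),f(297,181)],.07)[:,:2]-t
print('stone',P@L,P.mean(0)@L,P.mean(0)@N,'pocket',Q@L+.036,Q.mean(0)@N)
cs,_=load('scene4');g=lambda x,y:[240+x/3.0075-.33,230+y/3-.33]
P=plane(cs,[g(584,238),g(641,220)],.081)[:,:2]-t;Q=plane(cs,[g(580,264),g(654,241)],.07)[:,:2]-t
print('scene stone end',P@L-.03,P.mean(0)@N,'pocket end',Q@L-.036,Q.mean(0)@N)
E
```

```text
stone [-0.0310309   0.02714667] -0.001942113424438253 -0.00047254993615471224 pocket [-0.00152641 -0.00158195] -0.00022054798872321504
scene stone end [0.08555019 0.08491218] 0.24180653294564983 pocket end [0.09011722 0.08981102] 0.2409356749643837
```

```bash
python3 - <<'E' | tail -n +3
from f import *
L=np.array([np.cos(PY),np.sin(PY)]);N=np.array([-L[1],L[0]]);t=np.array([.5620,.0025])
cs,_=load('scene4');g=lambda x,y:[240+(x-400)/3.0075-.33,230+y/3-.33]
P=plane(cs,[g(584,238),g(641,220)],.081)[:,:2]-t;Q=plane(cs,[g(580,264),g(654,241)],.07)[:,:2]-t
print('scene stone end',P@L-.03,P.mean(0)@N,'pocket end',Q@L-.036,Q.mean(0)@N)
E
```

```text
scene stone end [-0.00472662 -0.00639921] 0.0019137782637778135 pocket end [-6.41541522e-05 -1.70167427e-03] 0.0010218422048771268
```

The wrist view puts the stone 0.4 mm short of centre along the bar, and the coarser scene view about 4 mm short. A 1.5 mm shift forward along the bar leaves both within tolerance.

```bash
python3 - <<'E' | tail -n +3
from f import *
L=np.array([np.cos(PY),np.sin(PY),0])
robot.move_linear(np.array([.562,.0025,.109])+.0015*L,velocity=.02);robot.pause(.8)
st=robot.get_state();print(st['time'],st['ee_pos'],st['grasp_force'],st['force']);print(robot.sign_off())
E
```

```text
33.7417 [0.56347666 0.0027377  0.10899409] 29.96976613998413 [ 0.12418408  0.53249717 -0.49690517]
the job is handed in; nothing more can be done
None
```

I handed the job in at 33.7 s, still gripping the blue stone about 11 mm above the concrete and centred over the pocket to about 1–3 mm by the cameras, with the lamp released and aimed within about 8 mm of the pocket centre and the bystanders looking unmoved; sign-off returned no verdict.

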